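# Pass a loaded die boat under the ionizing bar and latch it home

### The arm

A 7-joint arm with a two-finger parallel gripper is mounted at the origin on a cart in front of the work surface, level with it; the furniture and walls round the work are solid. World frame = base frame: x ahead of the robot, y to its left, z up, the work surface at z = 0. Lengths are in m, angles in rad, forces in N, time in s.
With the tool pointing down it reaches from about 0.35 to 0.9 m from the base axis. Payload 19.9 kg.
Tool frame: the origin (TCP) lies at the very end of the fingers, on their centre line; the grasp point (between the pads) lies 19 mm behind it; z points along the fingers, y is the line along which they close (so a half turn about z gives the same grasp; the last joint's range is limited). The gripper opens to 85 mm and grips with 20 to 120 N. Pads are 22 mm wide; open, the fingers measure 114 mm over their backs; the gripper's body (76 mm by 85 mm) begins 54 mm behind the grasp point. The pads swing forward as they close: fully open they stand 13 mm farther back than shut.
Start: joints at [-1.181, 0.417, -0.01, 1.614, 0.005, 1.111, -0.053], TCP at [0.261, 0.568, 0.231] pointing down, gripper open.
Joint ranges: [-2.81, 2.81], [-0.39, 2.02], [-1.27, 1.25], [0.06, 2.57], [-1.19, 4.33], [0.19, 2], [-2.82, 2.82]. Speed limits (rad/s): [1.89, 1.89, 2.39, 2.39, 3.01, 3.01, 3.01].

### API

Orientations are given as a unit quaternion [w, x, y, z].
In Python, from bench import * gives the robot as it stands.
- The arm moves only by the tool jog_arm, never from a script. Its argument "steps" is a list of rows, each a list of 3 entries, a list of its own where there are three numbers: the shift along the tool's x, y, z in cm, then the turn about the tool's z in degrees, then the opening, from 0 (shut) to 1 (fully open). In form: [[[x, y, z], twist, claw], ...]. A call has exactly 8 rows; each row is the pose to reach, as a shift and turn from the pose commanded when the call began, along the tool's axes at that moment; what a row does not reach only later rows make up. A row lasts 1/8 s, in which the tool goes at most 62.5 mm and 10.7 degrees, less where a joint would pass 70% of its speed; a pose out of reach is approached as far as the arm can. A call with a gripper value outside its range is refused whole. The fingers move at their own pace and stop on an object; "squeeze" is the grip in N (left out, the last holds). Time passes only in rows, so rows that repeat a pose let the fingers close, or fill a call up. It gives the time, the measured TCP pose, the force, the opening and the grip force at its end, in the units of the state.
- observe(): the state, without advancing time (a new reading comes with each control period).
- capture(name): name is "scene" or "top" or "wrist"; returns a dict with "color" (400x640x3 uint8, red, green, blue), "fx", "fy", "cx", "cy" (pixels), "extrinsics" (4x4, takes a point from camera to world coordinates). Camera axes: x right, y down, z forward; pixel columns grow to the right and rows downward; lengths in m; the calibration is good to about 2 mm. A picture is of the moment at which its call begins. There is no depth.
- sign_off(): hands the job in; it is judged then, once.
The state is a dict: "time_s": time; "joint_positions": joint angles; "qvel": joint speeds; "joint_efforts": joint torques, N m; "tcp_pos": TCP position; "orientation": TCP orientation; "ft_force": force on the tool from outside, world axes, zero at the start; "ft_torque": the same for the moment, N m; "gripper_width": finger opening in m; "finger_force": force on a finger pad.
Only numpy, scipy, OpenCV 4.12 (cv2) and the standard library are available. Lean on these libraries where they do the work, as an engineer would, in place of code of your own. Each camera call takes 0.05 s, during which the arm holds its last target. There are 200 camera calls.

### The job

Load the aluminium die boat into the open, flared end of the boat track and slide it flat along the track, under its lips and beneath the grey ionizing bar (the hand does not fit under it: let go and take the boat again on the far side). Draw it on until it meets the end stop and the sprung pawl has closed behind it, then let go. The end stop and pawl are set a little differently each time, so feel for the stop and work gently: the black die carrier must stay in its pocket, do not knock the ionizing bar and do not ram the boat into the stop.

Things in the scene. Friction and masses are not known exactly. Their poses are not given: they have to be found in the camera images.
- boat: Die boat: flat bright aluminium plate 130 x 56 x 8 mm (x, y, z), corners rounded 3 mm, about 0.16 kg, lying flat on the bench. Origin: centre of its underside; x along its length, z up. Both ends are alike: either may lead. A grey grip block stands on each end. The rim of the middle pocket is 30 x 38 mm, 5 mm high. Can be pinched across its 56 mm width at the middle.
- boat_grip_a (a point): Grip block on the boat's +x end: 12 mm along x, 22 mm along y, from z = 8 to 32 mm above the boat's underside. The point lies inside it, at x = 56, y = 0, z = 23 mm in the boat's frame. Can be held across its 22 mm; with the boat in the track hold its top 11 mm, fingertips 29 mm above the bench or more.
- boat_grip_b (a point): The same grip block on the boat's -x end: the point is at x = -56, y = 0, z = 23 mm in the boat's frame.
- die_carrier: Small black waffle carrier with pale dies, 22 x 30 x 10 mm, 15 g, lying loose in the boat's pocket (about 1.5 mm play each side); it must stay there. Origin: centre of its underside, at x = y = 0, z = 8 mm in the boat's frame.
- boat_track: Boat track, fixed on the bench, polished: dark bed (top at z = 8 mm, 76 mm wide, x = -115 to 210) with two aluminium rails. Origin: on the bench under the middle of the ionizing bar; x is the way of travel from mouth to end stop, z up. Channel 59 mm wide, rails 8 mm thick, x = -102 to 208. Lips overhang 5.5 mm each side, z = 19 to 22 mm: the boat's plate runs captive below, its blocks in the gap.
- track_mouth (a point): Point on the bed at the start of the straight channel (x = -102, y = 0, z = 8 mm in the track's frame). From here toward the open end the mouth flares from 59 to about 74 mm over 22 mm, with the lip ends bent up. (A tall microscope stands on the right of the bench, x 0.35 to 0.75 m, y below -0.28 m in the world: swing the arm clear of it.)
- track_tongue (a point): Middle of the loading tongue's top (x = -160, y = 0, z = 8 mm in the track's frame): level with the bed, x = -208 to -115, only 36 mm wide, so that fingers can reach down on both sides of a boat lying on it.
- stop_middle (a point): Middle of the adjustment range of the end stop: x = 187, y = 0, z = 8 mm in the track's frame. The stop (steel block 44 mm wide, 14 mm high over the bed, top 25 mm over the bench) and the pawl sit on one strip on the -y rail (top z = 25, screws 28 mm), clamped anywhere within 10 mm either way of this; where is not reported. Feel for the stop.
- ionizing_bar: Fixed grey bar with black ends bridging the track on two posts (y = +-48 to 58 mm). Origin: middle of its underside, at x = 0, y = 0, z = 48 mm in the track's frame, same axes. 32 mm along x, 146 mm along y plus a connector out to y = 87 mm; top 79 mm above the bench (screw heads 84). The boat's grip blocks pass 8 mm below it; fingers do not fit.
- pawl (a joint): Sprung anti-return pawl, a steel arm past the bar in the -y rail. 0 rad: closed, its nose 8 mm into the channel. A passing boat pushes it out to about 0.25 rad, with about 5 N of drag; it springs back to 0 behind the boat's trailing end and then stops it going back. That happens in the last 2.5 mm before the boat (centre then at x = 112 to 132 mm of the track) meets the end stop.
Not all that is in view belongs to the job. What is meant by the die_carrier is not red, and is the smaller of those in its own colour.

How it is judged:
By the outcome, as a careful person would: the job done as asked, in the order asked, and still so for the second after the job is handed in, with the robot touching nothing.
It also fails if it takes over 69 s, if anything falls off the work surface, if the arm or the gripper's body presses on something with over 40 N, if the wrist force passes 120 N, or if a joint passes its speed limit or range.

## Working session

There is one attempt and no reset: what is moved stays moved. The work goes in short steps, Python scripts to look and compute and a tool call to move; the robot and the scene stay as the last step left them, time stands still between calls to the robot, and variables do not carry over. Pictures are saved under pics/ and viewed, at most 10 in all, crops included, and the job is handed in when it is done.

Besides the shell and the picture viewer there is one more tool, called as name(argument=value, ...), one argument or row to a line, values as JSON. jog_arm: Moves the arm, as the interface text tells. Its arguments: {"type":"object","properties":{"steps":{"type":"array","items":{"type":"array"}},"squeeze":{"type":"number"}},"required":["steps"]}

```bash
mkdir -p pics; cat > h.py <<'E'
from bench import *
import numpy as np, cv2
def cap(n,f=None):
    c=capture(n)
    if f: cv2.imwrite('pics/'+f,cv2.cvtColor(c['color'],cv2.COLOR_RGB2BGR))
    return c
def ray(c,u,v,z):
    E=np.array(c['extrinsics']);d=E[:3,:3]@np.array([(u-c['cx'])/c['fx'],(v-c['cy'])/c['fy'],1]);o=E[:3,3]
    return o+d*(z-o[2])/d[2]
def proj(c,p):
    E=np.array(c['extrinsics']);q=E[:3,:3].T@(np.array(p)-E[:3,3])
    return c['fx']*q[0]/q[2]+c['cx'],c['fy']*q[1]/q[2]+c['cy']
E
python3 - <<'E'
from h import *
t=cap('top','top0.png');s=cap('scene','scene0.png')
for c in(t,s):print(c['fx'],c['cx'],c['cy'],np.round(c['extrinsics'],3).tolist())
o=observe();print(o['time_s'],o['tcp_pos'],o['orientation'],o['ft_force'],o['gripper_width'])
E
```

```text
391.09569795916644 324.8903580038232 191.44955123945923 [[-0.027, -0.988, 0.15, 0.281], [-1.0, 0.028, 0.001, 0.086], [-0.006, -0.15, -0.989, 1.164], [0.0, 0.0, 0.0, 1.0]]
386.8596735820436 316.03253926488014 198.06603341497936 [[-0.722, -0.342, 0.602, -0.074], [-0.692, 0.339, -0.637, 0.657], [0.014, -0.876, -0.482, 0.489], [0.0, 0.0, 0.0, 1.0]]
0.1 [0.26087309 0.56761295 0.2307116 ] [-7.47806005e-05  2.13721768e-01  9.76894414e-01 -5.51816669e-04] [ 0.3075587  -0.41710922  0.5392342 ] 0.08588508051491686
```

View pics/top0.png

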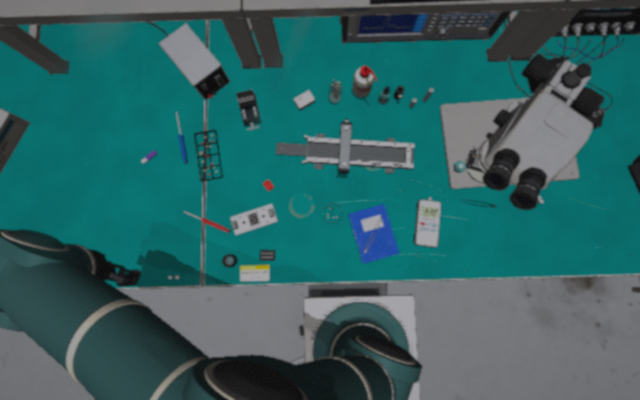

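View pics/scene0.png

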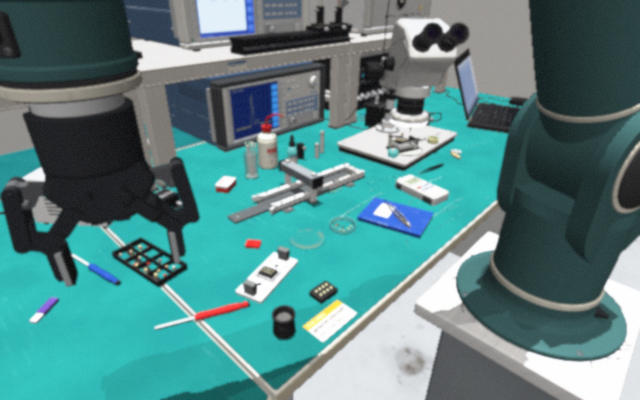

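The top view shows the boat at (253,219), the track from its tongue at (277,149) to its end at (413,155), and the bar at (345,147). There are four carrier candidates:
- Black one in the boat, (253,219).
- Black loose one, (267,255).
- Red one, (268,185).
- Large black grid, (207,155).

The one in the boat's pocket fits. I'll confirm it in an enlarged crop while measuring.

```bash
cat > m.py <<'E'
from h import *
c=cap('top');im=c['color'];b=cv2.cvtColor(im,cv2.COLOR_RGB2BGR)
hsv=cv2.cvtColor(im,cv2.COLOR_RGB2HSV)
teal=((hsv[...,0]>75)&(hsv[...,0]<100)&(hsv[...,1]>110)).astype(np.uint8)
non=1-teal
def blob(x0,y0,x1,y1):
    m=np.zeros_like(non);m[y0:y1,x0:x1]=non[y0:y1,x0:x1]
    cs,_=cv2.findContours(m,cv2.RETR_EXTERNAL,cv2.CHAIN_APPROX_NONE)
    return max(cs,key=cv2.contourArea)
for n,r,z in(('boat',(226,198,285,242),.008),('tongue',(272,138,303,162),.008),('track',(300,120,425,185),.02)):
    k=blob(*r);w=np.array([ray(c,u,v,z)[:2] for u,v in k[:,0]],np.float32)
    (p,s,a)=cv2.minAreaRect(w*1000);print(n,np.round(p,1),np.round(s,1),round(a,2),cv2.boundingRect(k))
A=cv2.resize(b[195:275,215:295],(480,480),interpolation=cv2.INTER_CUBIC)
B=cv2.resize(b[115:185,270:425],(775,350),interpolation=cv2.INTER_CUBIC)
s=cap('scene');S=cv2.cvtColor(s['color'],cv2.COLOR_RGB2BGR)
C=cv2.resize(S[230:310,220:350],(520,320)) 
cv2.imwrite('pics/cropA.png',np.hstack([cv2.resize(A,(300,300)),cv2.resize(C,(488,300))]));cv2.imwrite('pics/cropB.png',B)
E
python3 m.py
```

```text
boat [381. 302.] [ 60.5 136.1] 16.94 (230, 203, 48, 33)
tongue [590.7 193.7] [79.6 37.5] 88.35 (276, 143, 27, 13)
track [592.3 -12.3] [343.3 158.8] 87.1 (300, 120, 115, 53)
```

View pics/cropA.png

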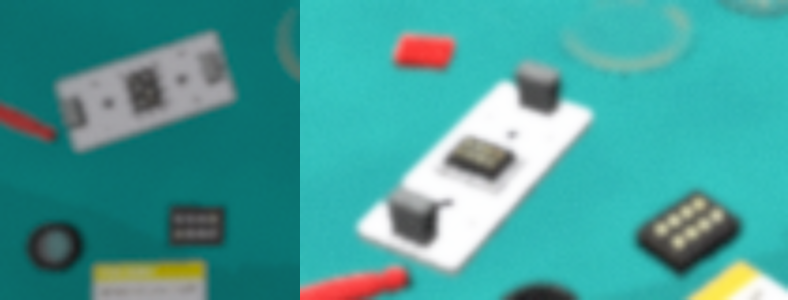

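View pics/cropB.png

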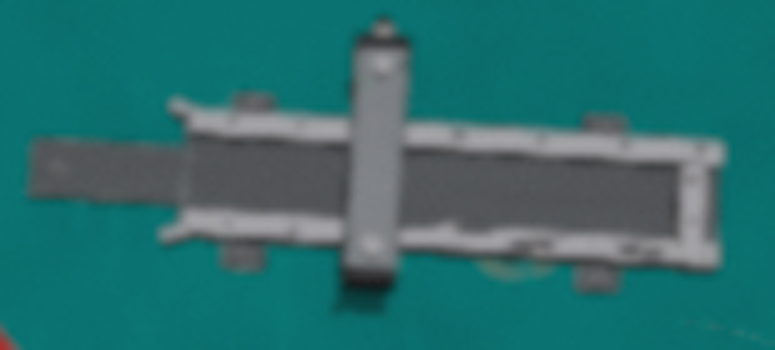

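The crops confirm it: the small black carrier with pale dies sits in the boat's pocket. The loose one at (267,255) is larger and the other is red. The bent-up flared ends of the mouth are on the left of the track, at about (305,150) in the top view. Next I'll hover over the boat.

jog_arm(
  steps=[
    [[-5,-4.4,1],10,1],
    [[-10,-9,3],20,1],
    [[-15,-13,5],30,1],
    [[-20,-17,6],40,1],
    [[-22,-19.2,6],48,1],
    [[-22,-19.2,6],48,1],
    [[-22,-19.2,6],48,1],
    [[-22,-19.2,6],48,1],
  ],
)

```text
time_s: 1.2
tcp_pos: [0.3803, 0.3025, 0.1713]
orientation: [-0.0, 0.592, 0.806, 0.0]
ft_force: [-0.2, 0.1, -0.1]
gripper_width: 0.0854
finger_force: 0.0
```

```bash
python3 - <<'E'
from h import *
c=cap('wrist','w0.png');print(c['fx'],c['cx'],c['cy'],np.round(c['extrinsics'],3).tolist())
o=observe();print(o['time_s'],o['tcp_pos'],o['orientation'],o['joint_positions'])
for p in((.381,.302,.008),(.591,.12,.02)):print(proj(c,p))
E
```

```text
354.4674476626175 318.99118337804725 198.86755541586288 [[0.954, 0.285, 0.093, 0.356], [0.299, -0.907, -0.295, 0.378], [0.001, 0.309, -0.951, 0.314], [0.0, 0.0, 0.0, 1.0]]
1.25 [0.38029229 0.30241209 0.17125785] [-4.61040924e-05  5.91792800e-01  8.06090118e-01 -2.70879512e-05] [-0.94598837  0.24640437  0.24158049  2.01860699 -0.07557769  0.88493737
 -0.3592768 ]
(np.float64(319.4662867036345), np.float64(178.10651906109769))
(np.float64(456.1784199499581), np.float64(395.8855686257151))
```

View pics/w0.png

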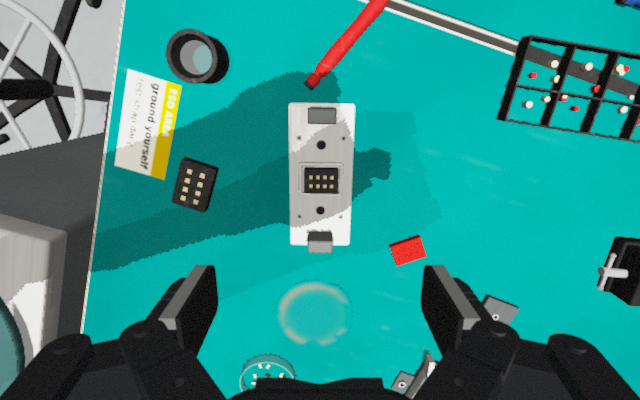

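The wrist view shows the boat upright with its plate from (290,103) to (355,246). The carrier is at (321,180) in the pocket, and the way down is clear.

```bash
cat > b.py <<'E'
from h import *
c=cap('wrist');hsv=cv2.cvtColor(c['color'],cv2.COLOR_RGB2HSV)
m=((hsv[...,1]<60)&(hsv[...,2]>145)).astype(np.uint8);r=np.zeros_like(m);r[90:256,275:370]=1
cs,_=cv2.findContours(m*r,cv2.RETR_EXTERNAL,cv2.CHAIN_APPROX_NONE);k=max(cs,key=cv2.contourArea)
print(cv2.boundingRect(k))
w=np.array([ray(c,u,v,.008)[:2] for u,v in k[:,0]],np.float32)*1000
print(cv2.minAreaRect(w))
o=observe();q=o['orientation'];from scipy.spatial.transform import Rotation as R
M=R.from_quat([q[1],q[2],q[3],q[0]]).as_matrix();print(np.round(M,3).tolist(),np.degrees(np.arctan2(M[1,1],M[0,1])))
E
python3 b.py
```

```text
(288, 102, 68, 151)
((382.88116455078125, 298.5983581542969), (56.72039031982422, 138.49539184570312), 16.761316299438477)
[[-0.299, 0.954, -0.0], [0.954, 0.299, -0.0], [-0.0, -0.0, -1.0]] 17.41447771827915
```

jog_arm(
  steps=[
    [[0,0.1,2],0.6,0.75],
    [[0,0.1,5],0.6,0.75],
    [[0,0.1,8],0.6,0.75],
    [[0,0.1,10],0.6,0.75],
    [[0,0.1,11],0.6,0.75],
    [[0,0.1,11.5],0.6,0.75],
    [[0,0.1,11.5],0.6,0.75],
    [[0,0.1,11.5],0.6,0.75],
  ],
)

```text
time_s: 2.3
tcp_pos: [0.3819, 0.3021, 0.0569]
orientation: [0.0, 0.597, 0.802, 0.0]
ft_force: [0.7, -0.2, 0.2]
gripper_width: 0.0637
finger_force: 0.0
```

```bash
python3 - <<'E'
from h import *
c=cap('wrist','w1.png');o=observe();print(o['tcp_pos'],o['gripper_width'])
print(np.round(c['extrinsics'],4).tolist())
for z in(0,.005,.01,.015):
  for s in(1,-1):
    t=np.array(o['tcp_pos'])+np.array([.957,.29,0])*s*o['gripper_width']/2+[0,0,z];print(z,proj(c,t))
E
```

```text
[0.38192007 0.30208185 0.05685642] 0.06390838039190251
[[0.9578, 0.273, 0.0901, 0.3589], [0.2875, -0.9111, -0.2955, 0.3781], [0.0014, 0.3089, -0.9511, 0.2], [0.0, 0.0, 0.0, 1.0]]
0 (np.float64(389.4533346174597), np.float64(267.81376222768176))
0 (np.float64(248.50585770483872), np.float64(268.2433914592725))
0.005 (np.float64(391.61712325258304), np.float64(273.4262757167727))
0.005 (np.float64(246.37207365957448), np.float64(273.87011138777734))
0.01 (np.float64(393.9169983511176), np.float64(279.39177521345255))
0.01 (np.float64(244.10406295547654), np.float64(279.85078270038423))
0.015 (np.float64(396.36621500036586), np.float64(285.744642244214))
0.015 (np.float64(241.6887489114339), np.float64(286.21988818478167))
```

View pics/w1.png

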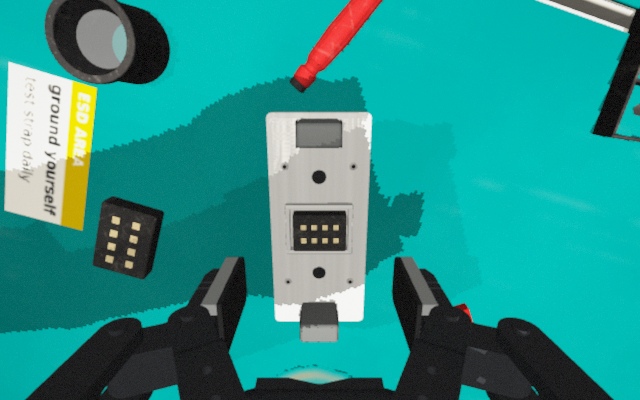

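The fingers straddle the plate symmetrically: pad tips are at about (244,258) and (394,258), with the plate between x = 268 and 372. At this opening the tips sit about 9 mm above the TCP, so I'll go down to just below z = 0 on the TCP.

jog_arm(
  steps=[
    [[0,0,2],0,0.74],
    [[0,0,4],0,0.74],
    [[0,0,5],0,0.74],
    [[0,0,5.5],0,0.74],
    [[0,0,5.8],0,0.74],
    [[0,0,5.9],0,0.74],
    [[0,0,5.9],0,0.74],
    [[0,0,5.9],0,0.74],
  ],
)

```text
time_s: 3.35
tcp_pos: [0.3818, 0.302, -0.0025]
orientation: [0.0, 0.597, 0.802, 0.0]
ft_force: [-0.3, -0.3, 0.4]
gripper_width: 0.0631
finger_force: 0.0
```

jog_arm(
  steps=[
    [[0,0,0],0,0.7],
    [[0,0,0],0,0.66],
    [[0,0,0],0,0.6],
    [[0,0,0],0,0.55],
    [[0,0,0],0,0.55],
    [[0,0,0],0,0.55],
    [[0,0,0],0,0.55],
    [[0,0,0],0,0.55],
  ],
  squeeze=35,
)

```text
time_s: 4.35
tcp_pos: [0.3817, 0.3019, -0.0024]
orientation: [-0.0, 0.597, 0.802, 0.0]
ft_force: [-1.4, -1.6, 10.1]
gripper_width: 0.055
finger_force: 35.2
```

Held at about 56 mm with 35 N on the pads. Next I'll lift, and fit the track's axis from the first top picture.

jog_arm(
  steps=[
    [[0,0,-0.2],0,0.55],
    [[0,0,-0.6],0,0.55],
    [[0,0,-1.5],0,0.55],
    [[0,0,-3],0,0.55],
    [[0,0,-4.5],0,0.55],
    [[0,0,-6],0,0.55],
    [[0,0,-6.5],0,0.55],
    [[0,0,-6.5],0,0.55],
  ],
)

```text
time_s: 5.35
tcp_pos: [0.3817, 0.302, 0.0626]
orientation: [0.0, 0.597, 0.802, 0.0]
ft_force: [0.9, 1.0, -2.1]
gripper_width: 0.055
finger_force: 37.7
```

```bash
cat > t.py <<'E'
from h import *
c=capture('top');im=cv2.imread('pics/top0.png').astype(float);g=im.min(2)  # teal has low red
hsv=cv2.cvtColor(im.astype(np.uint8),cv2.COLOR_BGR2HSV)
P=[]
for u in list(range(312,336))+list(range(356,402)):
    e=149.5+(u-277)*.055
    r=[]
    for s in(-1,1):
        v=np.arange(int(round(e+s*10))-6,int(round(e+s*10))+7);w=np.clip(g[v,u]-120,0,None);
        r.append((v*w).sum()/w.sum() if w.sum()>0 else np.nan)
    a,b=ray(c,u,r[0],.022),ray(c,u,r[1],.022);P.append([*(a[:2]+b[:2])/2*1000,a[0]*1000-b[0]*1000])
P=np.array(P);P=P[~np.isnan(P).any(1)];k=np.polyfit(P[:,1],P[:,0],1)
print('rails',len(P),k,np.std(P[:,0]-np.polyval(k,P[:,1])),np.median(P[:,2]))
T=[]
teal=(hsv[...,0]>75)&(hsv[...,0]<100)&(hsv[...,1]>110)
R=im[...,2]
for u in range(279,300):
    col=R[138:165,u];bg=np.median(np.r_[col[:4],col[-4:]]);md=np.median(col[9:15]);f=np.clip((col-bg)/(md-bg),0,1);v=np.arange(138,165)
    p=ray(c,u,(f*v).sum()/f.sum(),.008);T.append([*p[:2]*1000,f.sum()])
T=np.array(T);print('tongue',np.polyfit(T[:,1],T[:,0],1),T[:,:].mean(0))
row=R[149,268:290];print('tongue end row',row);
row=im[146:156,325:365,:].mean(2).mean(0);print(np.round(row).astype(int))
print('y at u', [round(ray(c,u,149.5,.008)[1]*1000,1) for u in(275,276,277,303)], 'bar y',[round(ray(c,u,147,.079)[1]*1000,1) for u in(340,350)])
o=observe();print(o['tcp_pos'],o['ft_force'],o['gripper_width'])
E
python3 t.py
```

```text
rails 70 [8.93352357e-02 5.74054521e+02] 0.8745134229646065 61.307491762648795
tongue [9.75314145e-02 5.73001533e+02] [591.88429616 193.60698198  11.87407855]
tongue end row [10. 10. 10. 10. 10. 10. 10. 37. 64. 77. 82. 84. 86. 90. 91. 88. 85. 84.
 83. 82. 82. 84.]
[ 84  84  84  84  84  84  85  84  85  84  84  84  82  78  86 109 125 130
 131 131 131 131 130 127 115  98  88  85  85  86  86  86  86  86  86  86
  86  86  85  85]
y at u [np.float64(236.2), np.float64(233.2), np.float64(230.1), np.float64(151.1)] bar y [np.float64(41.3), np.float64(12.8)]
[0.38157002 0.30183918 0.06220444] [ 0.48489675  0.21477122 -1.59073895] 0.05520093651948275
```

The rail fit gives the travel direction (-0.089, -0.996) with the origin near (0.577, 0.028). The bar and the tongue end agree on that. The next move carries the boat above the tongue (boat centre at track x ≈ -190) and turns it into line.

jog_arm(
  steps=[
    [[-0.7,0.9,0],1,0.55],
    [[-2.5,3.2,0],4,0.55],
    [[-5.3,6.7,0],8,0.55],
    [[-8.5,10.7,0],13,0.55],
    [[-11.2,14.2,0],17,0.55],
    [[-13.2,16.6,0],20,0.55],
    [[-14,17.6,0],21.5,0.55],
    [[-14.2,17.9,0],21.8,0.55],
  ],
)

```text
time_s: 6.4
tcp_pos: [0.594, 0.2168, 0.0617]
orientation: [-0.0, 0.738, 0.675, -0.0]
ft_force: [-0.3, 0.6, -1.8]
gripper_width: 0.0546
finger_force: 37.7
```

```bash
cat > st.py <<'E'
from h import *
from scipy.spatial.transform import Rotation as R
O=np.array([576.6,28.2]);d=np.array([-.0889,-.996]);n=np.array([.996,-.0889])
def st():
    o=observe();q=o['orientation'];M=R.from_quat([q[1],q[2],q[3],q[0]]).as_matrix();p=np.array(o['tcp_pos'])*1000
    print('t',o['time_s'],'s',(p[:2]-O)@d,'lat',(p[:2]-O)@n,'z',p[2],'yaw_y',np.degrees(np.arctan2(M[1,1],M[0,1])),'F',np.round(o['ft_force'],1),o['gripper_width'])
    return o
if __name__=='__main__':st()
E
python3 - <<'E'
from st import *
st();c=cap('top','top1.png');s=cap('scene','s1.png')
a=cv2.imread('pics/top1.png')[110:190,240:360];b=cv2.imread('pics/s1.png')[100:250,180:400]
cv2.imwrite('pics/c1.png',np.hstack([cv2.resize(a,(420,280)),cv2.resize(b,(380,280))]))
E
```

```text
t 6.4 s -189.37772034047234 lat 0.5977205029903523 z 61.677576792903906 yaw_y -5.130072847566291 F [-0.3  0.6 -1.8] 0.054598998082883654
```

View pics/c1.png

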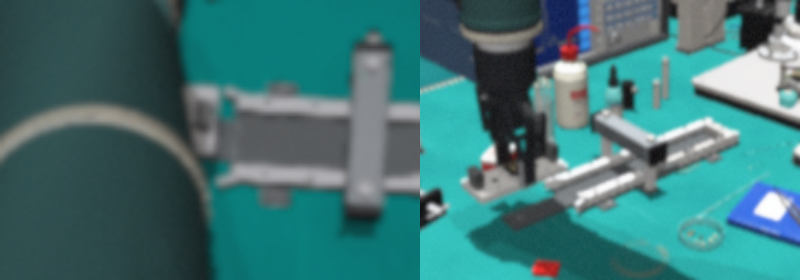

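The left crop shows the boat's end at (205,120) lined up ahead of the mouth at (235,140). The right crop shows the boat held level over the tongue. I'll lower it, then slide it into the mouth.

jog_arm(
  steps=[
    [[0,-0.05,0.5],0,0.55],
    [[0,-0.05,1.8],0,0.55],
    [[0,-0.05,3.2],0,0.55],
    [[0,-0.05,4.4],0,0.55],
    [[0,-0.05,5.1],0,0.55],
    [[0,-0.05,5.4],0,0.55],
    [[0,-0.05,5.55],0,0.55],
    [[0,-0.05,5.55],0,0.55],
  ],
)

```text
time_s: 7.5
tcp_pos: [0.5936, 0.2174, 0.007]
orientation: [0.0, 0.738, 0.675, 0.0]
ft_force: [-0.8, -0.0, -1.7]
gripper_width: 0.0544
finger_force: 37.6
```

```bash
python3 st.py
```

```text
t 7.5 s -189.94054778610985 lat 0.11559744641413516 z 7.027037700028278 yaw_y -5.083831529725493 F [-0.8 -0.  -1.7] 0.05442135255279756
```

jog_arm(
  steps=[
    [[-0.3,0,0.05],0,0.55],
    [[-1,0,0.1],0,0.55],
    [[-1.8,0,0.1],0,0.55],
    [[-2.6,0,0.1],0,0.55],
    [[-3.3,0,0.1],0,0.55],
    [[-3.9,0,0.1],0,0.55],
    [[-4.4,0,0.1],0,0.55],
    [[-4.6,0,0.1],0,0.55],
  ],
)

```text
time_s: 8.5
tcp_pos: [0.5894, 0.1712, 0.0058]
orientation: [0.0, 0.738, 0.675, -0.0]
ft_force: [0.5, 0.2, -2.5]
gripper_width: 0.0548
finger_force: 37.6
```

```bash
python3 st.py
```

```text
t 8.5 s -143.57881913451473 lat 0.014792517754269596 z 5.8368129879112285 yaw_y -5.0956354010649125 F [ 0.5  0.2 -2.5] 0.05477578816395593
```

jog_arm(
  steps=[
    [[0,0,0],0,0.6],
    [[0,0,0],0,0.68],
    [[0,0,0],0,0.75],
    [[0,0,0],0,0.75],
    [[0,0,-1.5],0,0.75],
    [[0,0,-4],0,0.75],
    [[0,0,-7],0,0.75],
    [[1,0,-9],0,0.7],
  ],
)

```text
time_s: 9.5
tcp_pos: [0.5909, 0.181, 0.0984]
orientation: [0.0, 0.738, 0.675, 0.001]
ft_force: [-0.0, 0.1, -0.7]
gripper_width: 0.0596
finger_force: 0.0
```

jog_arm(
  steps=[
    [[1.5,0,0],0,0.55],
    [[3,0,0],0,0.5],
    [[4.3,0,0],0,0.5],
    [[4.6,0,0],0,0.5],
    [[4.6,0,0],0,0.5],
    [[4.6,0,0],0,0.5],
    [[4.6,0,0],0,0.5],
    [[4.6,0,0],0,0.5],
  ],
)

```text
time_s: 10.5
tcp_pos: [0.5944, 0.2271, 0.0959]
orientation: [0.0, 0.738, 0.675, -0.0]
ft_force: [0.3, 0.2, -0.1]
gripper_width: 0.0427
finger_force: 0.0
```

```bash
python3 - <<'E'
from st import *
st();c=cap('wrist','w2.png');s=cap('scene','s2.png')
for x in(-200,-144,-88):
  p=np.r_[O+d*x,40]/1000;print(x,proj(c,p))
a=cv2.imread('pics/w2.png');b=cv2.imread('pics/s2.png')[100:250,180:400]
cv2.imwrite('pics/c2.png',np.vstack([cv2.resize(a[120:400,120:520],(480,336)),cv2.resize(b,(480,262))[:,:]]))
E
```

```text
t 10.5 s -199.6944074755976 lat 0.014167817254474357 z 95.85164969592414 yaw_y -5.100680553109382 F [ 0.3  0.2 -0.1] 0.042697593854876995
-200 (np.float64(319.0312070494872), np.float64(221.69820031751152))
-144 (np.float64(319.05293447932786), np.float64(301.70670917804875))
-88 (np.float64(319.07163203748405), np.float64(370.55809925931715))
```

View pics/c2.png

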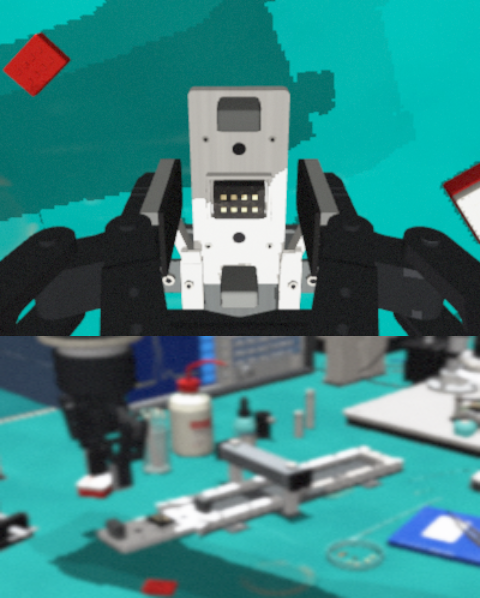

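The boat is flat in the mouth, with the carrier in its pocket (crop (238,200)). The trailing block is at crop (238,115), where it was predicted. I'll take that block.

jog_arm(
  steps=[
    [[0,0,1],0,0.5],
    [[0,0,2.5],0,0.5],
    [[0,0,4],0,0.5],
    [[0,0,5.2],0,0.5],
    [[0,0,6],0,0.5],
    [[0,0,6.4],0,0.5],
    [[0,0,6.5],0,0.5],
    [[0,0,6.5],0,0.5],
  ],
)

```text
time_s: 11.6
tcp_pos: [0.5945, 0.2274, 0.0311]
orientation: [0.0, 0.738, 0.675, 0.0]
ft_force: [0.1, -0.7, 0.7]
gripper_width: 0.0426
finger_force: 0.0
```

jog_arm(
  steps=[
    [[0,0,0],0,0.4],
    [[0,0,0],0,0.3],
    [[0,0,0],0,0.2],
    [[0,0,0],0,0.15],
    [[0,0,0],0,0.15],
    [[0,0,0],0,0.15],
    [[0,0,0],0,0.15],
    [[0,0,0],0,0.15],
  ],
  squeeze=20,
)

```text
time_s: 12.6
tcp_pos: [0.5945, 0.2274, 0.0311]
orientation: [0.0, 0.738, 0.675, 0.0]
ft_force: [-1.1, -0.8, 5.7]
gripper_width: 0.0212
finger_force: 20.7
```

```bash
python3 st.py
```

```text
t 12.6 s -199.95414108279763 lat 0.1254706012869029 z 31.06960433688657 yaw_y -5.086548157846081 F [-1.1 -0.8  5.7] 0.02116625425090926
```

jog_arm(
  steps=[
    [[-0.2,0,-0.04],0,0.15],
    [[-0.8,0,-0.04],0,0.15],
    [[-1.6,0,-0.04],0,0.15],
    [[-2.6,0,-0.04],0,0.15],
    [[-3.6,0,-0.04],0,0.15],
    [[-4.5,0,-0.04],0,0.15],
    [[-5.2,0,-0.04],0,0.15],
    [[-5.5,0,-0.04],0,0.15],
  ],
)

```text
time_s: 13.6
tcp_pos: [0.5895, 0.172, 0.0312]
orientation: [0.0, 0.738, 0.675, -0.0]
ft_force: [-0.7, 0.2, -0.7]
gripper_width: 0.0214
finger_force: 20.1
```

```bash
python3 st.py
```

```text
t 13.6 s -144.39684773956265 lat 0.02774778651657428 z 31.22567467229435 yaw_y -5.106268040757232 F [-0.7  0.2 -0.7] 0.021371187262555873
```

No drag, so I'll carry on to block x ≈ -42.

jog_arm(
  steps=[
    [[-0.3,0,0],0,0.15],
    [[-1,0,0],0,0.15],
    [[-2,0,0],0,0.15],
    [[-3,0,0],0,0.15],
    [[-4,0,0],0,0.15],
    [[-5,0,0],0,0.15],
    [[-5.7,0,0],0,0.15],
    [[-6,0,0],0,0.15],
  ],
)

```text
time_s: 14.6
tcp_pos: [0.5845, 0.1125, 0.0314]
orientation: [0.0, 0.738, 0.675, 0.0]
ft_force: [2.4, 0.6, -0.9]
gripper_width: 0.0213
finger_force: 20.1
```

jog_arm(
  steps=[
    [[-0.3,0,0],0,0.15],
    [[-1,0,0],0,0.15],
    [[-1.8,0,0],0,0.15],
    [[-2.6,0,0],0,0.15],
    [[-3.3,0,0],0,0.15],
    [[-3.9,0,0],0,0.15],
    [[-4.2,0,0],0,0.15],
    [[-4.3,0,0],0,0.15],
  ],
)

```text
time_s: 15.6
tcp_pos: [0.5804, 0.0699, 0.0312]
orientation: [0.0, 0.738, 0.675, 0.0]
ft_force: [1.6, 1.2, -1.5]
gripper_width: 0.0214
finger_force: 20.1
```

```bash
python3 st.py
```

```text
t 15.6 s -41.84908582511855 lat 0.03313313979155197 z 31.206124433427853 yaw_y -5.0862262802376765 F [ 1.6  1.2 -1.5] 0.02138989171246561
```

jog_arm(
  steps=[
    [[0,0,0],0,0.3],
    [[0,0,0],0,0.45],
    [[0,0,0],0,0.5],
    [[0,0,-1],0,0.5],
    [[0,0,-3.5],0,0.5],
    [[0,0,-6.5],0,0.5],
    [[0,0,-8.8],0,0.5],
    [[0,0,-9],0,0.5],
  ],
)

```text
time_s: 16.6
tcp_pos: [0.5812, 0.0701, 0.1233]
orientation: [0.001, 0.738, 0.675, 0.001]
ft_force: [0.4, 0.2, -0.8]
gripper_width: 0.0424
finger_force: 0.0
```

jog_arm(
  steps=[
    [[-0.5,0,-0.2],0,0.5],
    [[-2,0,-0.2],0,0.5],
    [[-5,0,-0.2],0,0.5],
    [[-8.5,0,-0.2],0,0.5],
    [[-11,0,-0.2],0,0.5],
    [[-12.4,0,-0.2],0,0.5],
    [[-12.4,0,-0.2],0,0.5],
    [[-12.4,0,-0.2],0,0.5],
  ],
)

```text
time_s: 17.6
tcp_pos: [0.5694, -0.0526, 0.123]
orientation: [-0.0, 0.737, 0.675, 0.0]
ft_force: [0.9, -0.4, -0.4]
gripper_width: 0.0428
finger_force: 0.0
```

```bash
python3 - <<'E'
from st import *
st();c=cap('wrist','w3.png');s=cap('scene','s3.png')
for x in(70,14):
  p=np.r_[O+d*x,40]/1000;print(x,proj(c,p))
a=cv2.imread('pics/w3.png');b=cv2.imread('pics/s3.png')[100:250,180:400]
cv2.imwrite('pics/c3.png',np.vstack([cv2.resize(a[120:400,120:520],(480,336)),cv2.resize(b,(480,262))]))
E
```

```text
t 17.6 s 81.06809044049734 lat 0.0005398039060970916 z 123.03126708719095 yaw_y -5.022628556324216 F [ 0.9 -0.4 -0.4] 0.042786899733824206
70 (np.float64(319.08814005658445), np.float64(191.5851078765693))
14 (np.float64(319.19549792703646), np.float64(104.76884983599486))
```

View pics/c3.png

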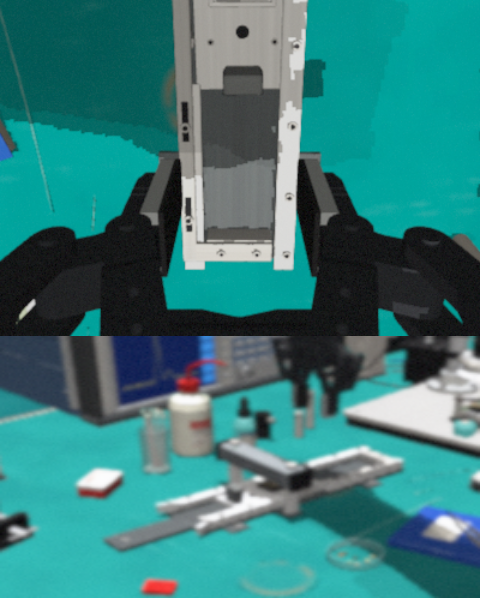

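The boat's leading block is past the bar at crop (243,80), and the end stop is visible at crop (235,243). I'll take the leading block and estimate where the stop is.

jog_arm(
  steps=[
    [[0.6,0,1],0,0.5],
    [[1.2,0,3],0,0.5],
    [[1.2,0,5],0,0.5],
    [[1.2,0,7],0,0.5],
    [[1.2,0,8.3],0,0.5],
    [[1.2,0,9],0,0.5],
    [[1.2,0,9.2],0,0.5],
    [[1.2,0,9.2],0,0.5],
  ],
)

```text
time_s: 18.7
tcp_pos: [0.5706, -0.0417, 0.0315]
orientation: [0.0, 0.738, 0.675, 0.0]
ft_force: [-0.3, 0.4, 0.1]
gripper_width: 0.0429
finger_force: 0.0
```

jog_arm(
  steps=[
    [[0,0,0],0,0.4],
    [[0,0,0],0,0.3],
    [[0,0,0],0,0.2],
    [[0,0,0],0,0.15],
    [[0,0,0],0,0.15],
    [[0,0,0],0,0.15],
    [[0,0,-0.04],0,0.15],
    [[0,0,-0.04],0,0.15],
  ],
  squeeze=30,
)

```text
time_s: 19.7
tcp_pos: [0.5706, -0.0417, 0.0317]
orientation: [0.0, 0.738, 0.675, 0.0]
ft_force: [2.9, 0.6, 1.4]
gripper_width: 0.0208
finger_force: 29.6
```

```bash
python3 - <<'E'
from st import *
st()
c=capture('wrist');im=cv2.imread('pics/w3.png')
# use pose of w3: shift the present camera by the tcp difference
E=np.array(c['extrinsics']);p=np.array(observe()['tcp_pos']);E[:3,3]+=np.array([.5694,-.0526,.12303])-p;c['extrinsics']=E
print(im[300:335,305:325].mean((1,2)).round().astype(int))
for v in(312,316,318,320,322,325):print(v,[(ray(c,313,v,z)[:2]*1000-O)@d for z in(.008,.022)])
E
```

```text
t 19.7 s 70.10652006835544 lat 0.2585048082090866 z 31.73303201907423 yaw_y -5.086872261043102 F [2.9 0.6 1.4] 0.020766459368497532
[121 120 120 120 120 121 121 120 116  94  75  79  81  82  82  83  84  85
  84 100 159 140  93 171 209 215 214 213 210 206 206 205 204 208 211]
312 [np.float64(187.15996351400082), np.float64(177.09613359515066)]
316 [np.float64(191.18610404058205), np.float64(180.90391830386957)]
318 [np.float64(193.21161188793783), np.float64(182.81957369583392)]
320 [np.float64(195.24547990524397), np.float64(184.74313584790485)]
322 [np.float64(197.28775995873613), np.float64(186.67465381337752)]
325 [np.float64(200.36706712332892), np.float64(189.58695621747202)]
```

By vision the stop face is at about x = 185, so contact should come with the block near 176. First 8 cm at moderate speed.

jog_arm(
  steps=[
    [[-0.3,0,0],0,0.15],
    [[-1.2,0,0],0,0.15],
    [[-2.5,0,0],0,0.15],
    [[-4,0,0],0,0.15],
    [[-5.5,0,0],0,0.15],
    [[-6.8,0,0],0,0.15],
    [[-7.6,0,0],0,0.15],
    [[-8,0,0],0,0.15],
  ],
)

```text
time_s: 20.75
tcp_pos: [0.563, -0.1227, 0.0317]
orientation: [0.0, 0.738, 0.675, -0.0]
ft_force: [1.8, 3.9, 7.0]
gripper_width: 0.0209
finger_force: 30.0
```

```bash
python3 st.py
```

```text
t 20.75 s 151.50916652071902 lat -0.08060221397976441 z 31.703100845459783 yaw_y -5.156704065660082 F [1.8 3.9 7. ] 0.020911942399425433
```

jog_arm(
  steps=[
    [[-0.2,0,-0.02],0,0.15],
    [[-0.5,0,-0.03],0,0.15],
    [[-0.8,0,-0.03],0,0.15],
    [[-1.0,0,-0.03],0,0.15],
    [[-1.2,0,-0.03],0,0.15],
    [[-1.4,0,-0.03],0,0.15],
    [[-1.5,0,-0.03],0,0.15],
    [[-1.5,0,-0.03],0,0.15],
  ],
)

```text
time_s: 21.75
tcp_pos: [0.5619, -0.1364, 0.0319]
orientation: [0.0, 0.738, 0.675, -0.0]
ft_force: [2.7, -0.8, -0.7]
gripper_width: 0.0208
finger_force: 29.4
```

```bash
python3 st.py
```

```text
t 21.75 s 165.27016962844934 lat -0.015900357760143535 z 31.894190443203392 yaw_y -5.0906610039445885 F [ 2.7 -0.8 -0.7] 0.02077243118644945
```

jog_arm(
  steps=[
    [[-0.1,0,0],0,0.15],
    [[-0.2,0,0],0,0.15],
    [[-0.3,0,0],0,0.15],
    [[-0.35,0,0],0,0.15],
    [[-0.4,0,0],0,0.15],
    [[-0.45,0,0],0,0.15],
    [[-0.5,0,0],0,0.15],
    [[-0.5,0,0],0,0.15],
  ],
)

```text
time_s: 22.75
tcp_pos: [0.5615, -0.1413, 0.0319]
orientation: [0.0, 0.738, 0.675, -0.0]
ft_force: [0.3, -0.2, -0.8]
gripper_width: 0.0209
finger_force: 29.4
```

```bash
python3 st.py
```

```text
t 22.75 s 170.17500951215658 lat 0.07850246501500813 z 31.93803531829782 yaw_y -5.087940130053723 F [ 0.3 -0.2 -0.8] 0.020870285671324366
```

jog_arm(
  steps=[
    [[-0.05,0,0],0,0.15],
    [[-0.1,0,0],0,0.15],
    [[-0.15,0,0],0,0.15],
    [[-0.2,0,0],0,0.15],
    [[-0.25,0,0],0,0.15],
    [[-0.3,0,0],0,0.15],
    [[-0.3,0,0],0,0.15],
    [[-0.3,0,0],0,0.15],
  ],
)

```text
time_s: 23.75
tcp_pos: [0.5613, -0.1443, 0.032]
orientation: [0.0, 0.738, 0.675, -0.0]
ft_force: [0.3, -1.0, -1.1]
gripper_width: 0.0209
finger_force: 29.4
```

```bash
python3 st.py
```

```text
t 23.75 s 173.21812670382536 lat 0.11371632114613028 z 31.96639103126476 yaw_y -5.090853908836058 F [ 0.3 -1.  -1.1] 0.02090127354164295
```

jog_arm(
  steps=[
    [[-0.05,0,0],0,0.15],
    [[-0.1,0,0],0,0.15],
    [[-0.15,0,0],0,0.15],
    [[-0.2,0,0],0,0.15],
    [[-0.25,0,0],0,0.15],
    [[-0.25,0,0],0,0.15],
    [[-0.25,0,0],0,0.15],
    [[-0.25,0,0],0,0.15],
  ],
)

```text
time_s: 24.75
tcp_pos: [0.5611, -0.1466, 0.0319]
orientation: [-0.0, 0.738, 0.675, -0.0]
ft_force: [0.1, 1.0, -2.2]
gripper_width: 0.0208
finger_force: 29.4
```

```bash
python3 st.py
```

```text
t 24.75 s 175.5179330908249 lat 0.05783360108669555 z 31.90722574964651 yaw_y -5.0795769305930465 F [ 0.1  1.  -2.2] 0.02078576203783649
```

jog_arm(
  steps=[
    [[-0.04,0,0],0,0.15],
    [[-0.08,0,0],0,0.15],
    [[-0.12,0,0],0,0.15],
    [[-0.15,0,0],0,0.15],
    [[-0.15,0,0],0,0.15],
    [[-0.15,0,0],0,0.15],
    [[-0.15,0,0],0,0.15],
    [[-0.15,0,0],0,0.15],
  ],
)

```text
time_s: 25.75
tcp_pos: [0.561, -0.1472, 0.0319]
orientation: [-0.0, 0.737, 0.675, 0.0]
ft_force: [-0.3, 7.1, -0.0]
gripper_width: 0.021
finger_force: 29.6
```

```bash
python3 st.py
```

```text
t 25.75 s 176.12634361898543 lat 0.05241531853796211 z 31.8695286685049 yaw_y -5.03533306970586 F [-0.3  7.1 -0. ] 0.02095463407126826
```

Resistance at block x = 176.1, which matches the vision estimate. One more small push to confirm.

jog_arm(
  steps=[
    [[-0.03,0,0],0,0.15],
    [[-0.06,0,0],0,0.15],
    [[-0.08,0,0],0,0.15],
    [[-0.08,0,0],0,0.15],
    [[-0.08,0,0],0,0.15],
    [[-0.08,0,0],0,0.15],
    [[-0.08,0,0],0,0.15],
    [[-0.08,0,0],0,0.15],
  ],
)

```text
time_s: 26.75
tcp_pos: [0.561, -0.1475, 0.032]
orientation: [-0.001, 0.737, 0.675, 0.0]
ft_force: [-0.4, 9.8, 2.8]
gripper_width: 0.0206
finger_force: 29.8
```

```bash
python3 st.py
```

```text
t 26.75 s 176.37455701148502 lat 0.11635059394284575 z 31.953607101515665 yaw_y -5.016237377437225 F [-0.4  9.8  2.8] 0.020555416548014734
```

The stop is firm at 10 N. Next is a gentle pull-back to see whether the pawl holds.

jog_arm(
  steps=[
    [[0.1,0,0],0,0.15],
    [[0.2,0,0],0,0.15],
    [[0.3,0,0],0,0.15],
    [[0.4,0,0],0,0.15],
    [[0.45,0,0],0,0.15],
    [[0.45,0,0],0,0.15],
    [[0.45,0,0],0,0.15],
    [[0.45,0,0],0,0.15],
  ],
)

```text
time_s: 27.75
tcp_pos: [0.5613, -0.1446, 0.0319]
orientation: [0.0, 0.738, 0.675, -0.0]
ft_force: [0.7, -0.6, -1.2]
gripper_width: 0.021
finger_force: 29.6
```

```bash
python3 st.py
```

```text
t 27.75 s 173.44141708076336 lat 0.07350390846197641 z 31.91915634097766 yaw_y -5.0873043304297925 F [ 0.7 -0.6 -1.2] 0.021007094399517305
```

jog_arm(
  steps=[
    [[0.05,0,0],0,0.15],
    [[0.1,0,0],0,0.15],
    [[0.15,0,0],0,0.15],
    [[0.2,0,0],0,0.15],
    [[0.2,0,0],0,0.15],
    [[0.2,0,0],0,0.15],
    [[0.2,0,0],0,0.15],
    [[0.2,0,0],0,0.15],
  ],
)

```text
time_s: 28.75
tcp_pos: [0.5616, -0.144, 0.0323]
orientation: [0.001, 0.738, 0.675, -0.0]
ft_force: [0.5, -9.4, 0.7]
gripper_width: 0.0211
finger_force: 29.8
```

```bash
python3 st.py
```

```text
t 28.75 s 172.86378101704827 lat 0.4174694007667785 z 32.26885759473963 yaw_y -5.14229871275574 F [ 0.5 -9.4  0.7] 0.021084836345158318
```

The pawl holds: 9 N with the boat stopped at 172.9. I'll draw it back gently to the stop.

jog_arm(
  steps=[
    [[-0.12,0,0],0,0.15],
    [[-0.24,0,0],0,0.15],
    [[-0.34,0,0],0,0.15],
    [[-0.42,0,0],0,0.15],
    [[-0.5,0,0],0,0.15],
    [[-0.56,0,0],0,0.15],
    [[-0.56,0,0],0,0.15],
    [[-0.56,0,0],0,0.15],
  ],
)

```text
time_s: 29.75
tcp_pos: [0.561, -0.1471, 0.0319]
orientation: [-0.0, 0.737, 0.675, 0.0]
ft_force: [0.5, 6.1, -0.4]
gripper_width: 0.021
finger_force: 29.7
```

```bash
python3 st.py
```

```text
t 29.75 s 175.9564317249631 lat 0.059625421987423266 z 31.85256773946983 yaw_y -5.03214935762698 F [ 0.5  6.1 -0.4] 0.020986238575861883
```

Against the stop at 6 N. Release gently and rise straight up.

jog_arm(
  steps=[
    [[0.05,0,0],0,0.15],
    [[0.05,0,0],0,0.3],
    [[0.05,0,0],0,0.45],
    [[0.05,0,0],0,0.5],
    [[0.05,0,-0.5],0,0.5],
    [[0.05,0,-2],0,0.5],
    [[0.05,0,-5],0,0.5],
    [[0.05,0,-8],0,0.5],
  ],
)

```text
time_s: 30.75
tcp_pos: [0.561, -0.1477, 0.1138]
orientation: [0.0, 0.738, 0.675, 0.0]
ft_force: [-0.4, -0.4, -0.1]
gripper_width: 0.0425
finger_force: 0.0
```

jog_arm(
  steps=[
    [[0,0,-1],0,0.5],
    [[0,0,-2],0,0.5],
    [[0,0,-2],0,0.5],
    [[0,0,-2],0,0.5],
    [[0,0,-2],0,0.5],
    [[0,0,-2],0,0.5],
    [[0,0,-2],0,0.5],
    [[0,0,-2],0,0.5],
  ],
)

```text
time_s: 31.75
tcp_pos: [0.561, -0.1476, 0.1319]
orientation: [0.0, 0.738, 0.675, -0.0]
ft_force: [-0.3, 0.1, 0.1]
gripper_width: 0.0428
finger_force: 0.0
```

```bash
python3 - <<'E'
from st import *
st();c=cap('wrist','w4.png')
a=cv2.imread('pics/w4.png');cv2.imwrite('pics/c4.png',cv2.resize(a[20:320,170:470],(600,600),interpolation=cv2.INTER_CUBIC))
E
```

```text
t 31.75 s 176.48911603280212 lat 0.06039761115850695 z 131.86723482149284 yaw_y -5.086453188075486 F [-0.3  0.1  0.1] 0.04284022707893585
```

View pics/c4.png

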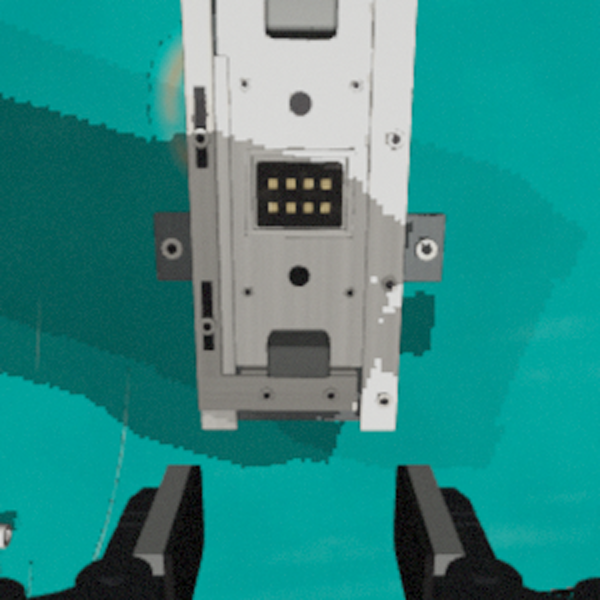

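The boat is against the end stop at (300,370), the carrier is in its pocket at (300,195), and the hand is clear. I'm handing it in.

```bash
python3 -c "from bench import *; print(sign_off())"
```

```text
the job is handed in; nothing more can be done
None
```

The job is handed in: the boat is against the end stop, the pawl held it in a 9 N pull-back test, the die carrier is still in its pocket and the hand is clear, at about 32 s of the 69 s allowed.

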